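# Open the carton under the ionising bar and bring out the housing

## Robot

A 6-joint arm with a two-finger parallel gripper is mounted at the origin on the work surface. World frame = base frame: x ahead of the robot, y to its left, z up, the work surface at z = 0. Lengths are in m, angles in rad, forces in N, time in s.
With the tool pointing down it reaches from about 0.375 to 0.75 m from the base axis. Payload 9 kg.
Tool frame: the origin (TCP) lies midway between the tips of the shut fingers; the grasp point (between the pads) lies 19 mm behind it; z points along the fingers, y is the line along which they close (so a half turn about z gives the same grasp; the last joint's range is limited). The gripper opens to 85 mm and grips with 20 to 120 N. Pads are 22 mm wide; open, the fingers measure 114 mm over their backs; the gripper's body (76 mm by 85 mm) begins 54 mm behind the grasp point. The pads swing forward as they close: fully open they stand 13 mm farther back than shut.
Start: joints at [0.906, 0.104, 0.097, 1.564, 0, 1.353], TCP at [0.259, 0.541, 0.231] pointing down, gripper open.
Joint ranges: [-2.99, 2.99], [-0.84, 1.86], [-1.1, 1.16], [-1.84, 2.11], [-1.51, 1.56], [-3.14, 3.14]. Speed limits (rad/s): [2.22, 2.22, 2.57, 3.14, 3.14, 3.14].

## Interface

Orientations are given as a 3x3 rotation matrix whose columns are the frame's x, y, z axes.
In Python, from bench import monitor, cams, ticket gives the robot as it stands.
- The arm moves only by the shell command python3 -m inch 'ROWS' [FORCE]. ROWS is JSON, a list of rows, each a list of 5 numbers: the opening, from -1 (shut) to 1 (fully open), then the shift along the tool's x, y, z in units of 0.03 m (1.0 is 0.03 m), then the turn about the tool's z in units of 0.5 rad (1.0 is 0.5 rad). In form: [[jaw, dx, dy, dz, yaw], ...]. A call has 1 to 8 rows; each row shifts and turns the commanded pose from where the row before left it, along the tool's axes as they then stand; what a row does not reach is not made up. A row lasts 1/10 s, in which the tool goes at most 50 mm and 8.59 degrees, less where a joint would pass 70% of its speed; a pose out of reach is approached as far as the arm can. A call with a number of a shift or a turn outside -1 to 1 is refused whole. A call with a gripper value outside its range is refused whole. The fingers move at their own pace and stop on an object; FORCE is the grip in N (left out, the last holds). Time passes only in rows, so rows that do not move let the fingers close. It gives the time, the measured TCP pose, the force, the opening and the grip force at its end, in the units of the state.
- monitor.sense(): the state, without advancing time (a new reading comes with each control period).
- cams.get_image(name): name is "scene" or "side" or "wrist"; returns a dict with "img" (480x640x3 uint8, red, green, blue), "range_z" (480x640 float32, m along the optical axis (not along the pixel's ray), 0 where there is no reading), "camera_matrix" (3x3 intrinsics, pixels), "camera_from_world" (4x4, takes a point from world to camera coordinates); the wrist camera has in their place "hand_eye" (4x4, takes a point from camera to tool coordinates, whose origin is the TCP and whose axes are the flange's). Camera axes: x right, y up, looking along -z (the intrinsics and any distortion apply to the point x, -y, -z); pixel columns grow to the right and rows downward; lengths in m; the calibration is good to about 2 mm. A picture is of the moment at which its call begins: read the wrist's pose just before it.
- ticket.job_done(): hands the job in; it is judged then, once.
The state is a dict: "t": time; "joint_pos": joint angles; "qvel": joint speeds; "joint_torque": joint torques, N m; "eef_pos": TCP position; "ee_rot": TCP orientation; "contact_force": force on the tool from outside, world axes, zero at the start; "torque": the same for the moment, N m; "opening": finger opening in m; "grip_force": force on a finger pad.
Only numpy, scipy, OpenCV 4.12 (cv2) and the standard library are available. Lean on these libraries where they do the work, as an engineer would, in place of code of your own. Each camera call takes 0.05 s, during which the arm holds its last target. There are 200 camera calls.

## Task

Fold both flaps of the small carton right back, until they come up against their stops, and only then take out the brass housing and stand it upright on the marble inspection block without dropping it. Leave the flaps folded back, and do not disturb the other things on the bench.

Things in the scene. Friction and masses are not known exactly. Their poses are not given: they have to be found in the camera images.
- carton: small cardboard carton fixed on a white bench unit (250 x 150 mm, 130 mm high); origin on the table under the carton's centre, x away from the robot, y left, z up. Carton outside 120 (x) x 140 (y) mm, walls 4 mm; rim 190 mm, inner floor (dark foam) 146 mm above the table. A post on the unit, 155 mm behind (+x), carries the ionising bar over the carton
- bar (a point): centre of the grey ionising bar fixed over the carton: 30 x 30 mm in section, 205 mm long along the carton's y; 20 mm in +x from the carton's centre, 341 mm above the table (151 mm above the rim). It blocks an upright tool over the carton: come in from the robot's side with the tool leaning back towards the robot by some 25 to 40 degrees
- carton_rim (a point): centre of the carton's opening, at rim height (190 mm above the table), axes as the carton's
- flap_left (a joint): left flap (seen from the robot), a cardboard panel 118 x 67 x 4 mm hinged along the carton's left rim. 0 = shut flat over the opening, 1.57 = upright, stop at 2.7 rad (folded outwards, 25 degrees above level). It stays where it is left; about 1 N at the free edge moves it. Starts half open, 0.85 to 1.3
- flap_right (a joint): right flap (seen from the robot), a cardboard panel 118 x 67 x 4 mm hinged along the carton's right rim. 0 = shut flat over the opening, 1.57 = upright, stop at 2.7 rad (folded outwards, 25 degrees above level). It stays where it is left; about 1 N at the free edge moves it. Starts half open, 0.85 to 1.3
- flap_left_hinge (a point): middle of the left flap's hinge line (68 mm in +y from the carton's centre, 190 mm above the table); the hinge runs along the carton's x
- flap_right_hinge (a point): middle of the right flap's hinge line (68 mm in -y from the carton's centre, 190 mm above the table); the hinge runs along the carton's x
- flap_left_edge (a point): middle of the left flap's free edge, 67 mm from its hinge
- flap_right_edge (a point): middle of the right flap's free edge, 67 mm from its hinge
- housing: brass housing standing on the carton's floor: square block 34 x 34 x 34 mm with a round boss 20 mm across and 8 mm high on top; 42 mm high in all, about 0.2 kg; origin at the centre of its underside, z up, x and y square to its sides
- block: marble inspection block standing on the table, 220 (x) x 180 (y) x 100 mm; origin at the centre of its underside. On the left part (+y) of its top stand a small glass jar (36 mm across, 45 mm high, about 75 mm in x and 55 mm in y from the centre) and lie steel tweezers (120 mm long, along x, about 65 mm in y); its middle and right part are free
- block_top (a point): centre of the inspection block's top face, 100 mm above the table, axes as the block's
- jar: bystander: small glass jar, not to be disturbed; origin at its underside
- driver: bystander: screwdriver, not to be disturbed; origin at its underside
- tweezers: bystander: tweezers, not to be disturbed; origin at its underside
- tray: bystander: clear tray of tools, not to be disturbed; origin at its underside
- case: bystander: small clear case, not to be disturbed; origin at its underside
- solvent: bystander: solvent bottle, not to be disturbed; origin at its underside
- tape: bystander: roll of tape, not to be disturbed; origin at its underside
Not all that is in view belongs to the job. What is shaped like the housing but purple is not meant.

How it is judged:
On the way, in this order (a step that is already met when the one before it is completed fails the run):
1. both flaps folded back (each beyond 2.3 rad) while the housing is still in the carton (value of joint each of flap_left, flap_right above 2.3 rad and horizontal distance between housing and carton below 0.06 m and z of housing in the frame of carton_rim below -0.02 m), for 0.2 s.
2. the housing is lifted clear of the carton (z of housing in the frame of carton_rim above 0.002 m), for 0.1 s.
At the end, for the whole second after the job is handed in: Both flaps still beyond 2.3 rad; the housing stands upright (within 0.15 rad) and at rest on the inspection block's top face (underside within 6 mm of it), its centre at least 10 mm inside its edges (value of joint each of flap_left, flap_right above 2.3 rad and x of housing in the frame of block_top between -0.1 and 0.1 m and y of housing in the frame of block_top between -0.08 and 0.08 m and z of housing in the frame of block_top between -0.004 and 0.006 m and angle between housing's own z axis and vertical below 0.15 rad and linear speed of housing below 0.02 m/s); the robot touches nothing.
It fails at once if the housing is dropped: away from the carton it comes within 30 mm of the height of the block's top, or lower, at over 0.6 m/s (horizontal distance between housing and carton above 0.1 m and z of housing in the frame of block_top below 0.03 m and linear speed of housing above 0.6 m/s).
It fails at once if a bystander is moved more than 20 mm (distance of any of jar, driver, tweezers, tray, case, solvent, tape from where it was at the start of the episode above 0.02 m).
It also fails if it takes over 72 s, if anything falls off the work surface, if the arm or the gripper's body presses on something with over 40 N, if the wrist force passes 120 N, or if a joint passes its speed limit or range.

## Working session

There is one attempt and no reset: what is moved stays moved. The work goes in short steps, Python scripts to look and compute and a shell command to move; the robot and the scene stay as the last step left them, time stands still between calls to the robot, and variables do not carry over. Pictures are saved under pics/ and viewed, at most 10 in all, crops included, and the job is handed in when it is done.

```bash
mkdir -p pics; ls; cat > h.py <<'E'
import numpy as np, cv2
from bench import monitor, cams, ticket
def grab(n):
    s=monitor.sense(); d=cams.get_image(n); d['s']=s; 
    np.savez('last_'+n+'.npz',**{k:v for k,v in d.items() if k!='s'},p=s['eef_pos'],R=s['ee_rot']); return d
def world(d,u,v):
    K=d['camera_matrix']; z=d['range_z'][v,u]
    pc=np.array([(u-K[0,2])*z/K[0,0],-(v-K[1,2])*z/K[1,1],-z])
    if 'camera_from_world' in d:
        M=np.linalg.inv(d['camera_from_world']); return M[:3,:3]@pc+M[:3,3]
    p=d['hand_eye'][:3,:3]@pc+d['hand_eye'][:3,3]; return d['R']@p+d['p']
def cloud(d):
    K=d['camera_matrix']; z=d['range_z']; v,u=np.mgrid[:480,:640]
    pc=np.stack([(u-K[0,2])*z/K[0,0],-(v-K[1,2])*z/K[1,1],-z],-1)
    if 'camera_from_world' in d:
        M=np.linalg.inv(d['camera_from_world']); return pc@M[:3,:3].T+M[:3,3]
    p=pc@d['hand_eye'][:3,:3].T+d['hand_eye'][:3,3]; return p@d['R'].T+d['p']
def save(d,n): cv2.imwrite('pics/'+n,d['img'][:,:,::-1])
E
python3 - <<'E'
from h import *
for n in ['scene','side','wrist']:
    d=grab(n); save(d,n+'0.png'); print(n,d['camera_matrix'].tolist(),{k:np.shape(v) for k,v in d.items()})
    if 'camera_from_world' in d: print(np.linalg.inv(d['camera_from_world']).round(3))
    else: print(d['hand_eye'].round(3))
print(monitor.sense())
E
```

```text
pics
scene [[491.8569563268853, 0.0, 324.3811921679802], [0.0, 491.8569563268853, 238.1106263910372], [0.0, 0.0, 1.0]] {'img': (480, 640, 3), 'range_z': (480, 640), 'camera_matrix': (3, 3), 'camera_from_world': (4, 4), 's': ()}
[[ 0.776 -0.383  0.501  1.157]
 [ 0.63   0.447 -0.635 -0.746]
 [ 0.018  0.808  0.588  0.91 ]
 [ 0.     0.     0.     1.   ]]
side [[590.7964835343466, 0.0, 320.67561662882434], [0.0, 590.7964835343466, 249.70547624784132], [0.0, 0.0, 1.0]] {'img': (480, 640, 3), 'range_z': (480, 640), 'camera_matrix': (3, 3), 'camera_from_world': (4, 4), 's': ()}
[[ 0.711  0.418 -0.565 -0.245]
 [-0.702  0.394 -0.593 -0.859]
 [-0.025  0.818  0.574  1.033]
 [ 0.     0.     0.     1.   ]]
wrist [[341.71974691713245, 0.0, 325.55427551541123], [0.0, 341.71974691713245, 242.86874529620158], [0.0, 0.0, 1.0]] {'img': (480, 640, 3), 'range_z': (480, 640), 'camera_matrix': (3, 3), 'hand_eye': (4, 4), 's': ()}
[[ 0.001  0.954  0.301  0.077]
 [ 1.    -0.001 -0.    -0.001]
 [-0.     0.301 -0.954 -0.143]
 [ 0.     0.     0.     1.   ]]
{'t': 0.15, 'joint_pos': array([9.06278965e-01, 1.04570507e-01, 9.66702371e-02, 1.56391358e+00,
       2.62885717e-05, 1.35312518e+00]), 'qvel': array([-6.28918594e-05, -2.15565737e-03,  4.81061291e-04,  2.65709711e-06,
       -1.65783009e-04,  4.32285404e-04]), 'joint_torque': array([ 2.82053137e-03, -5.57352483e+01,  5.04009676e+01,  1.24930870e-02,
       -3.11059330e-04, -2.22304965e-05]), 'eef_pos': array([0.25908475, 0.54090233, 0.23070834]), 'ee_rot': array([[-9.01814327e-01,  4.32123247e-01, -6.48181210e-04],
       [ 4.32123663e-01,  9.01814018e-01, -7.84798695e-04],
       [ 2.45409142e-04, -9.87837146e-04, -9.99999482e-01]]), 'contact_force': array([-0.3029198 ,  0.56125673,  0.1912436 ]), 'torque': array([ 2.26592731e-02, -4.16169268e-05,  3.11570880e-02]), 'grip_force': 0.0, 'opening': 0.08546280921018459}
```

View pics/scene0.png

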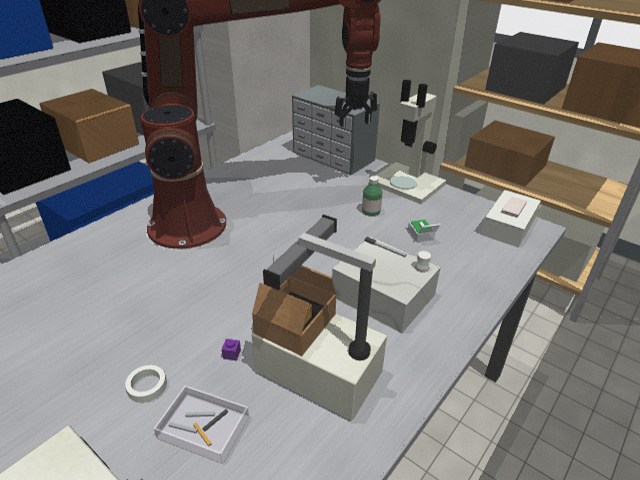

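View pics/side0.png

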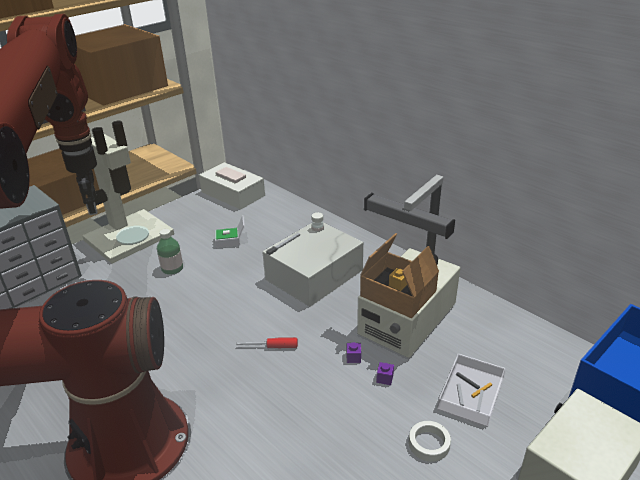

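The scene picture shows the carton at about (295,310) under the bar, with the block behind it at (385,285). In the side picture the brass housing is in the carton at (398,278). The left flap faces (380,265) and the right flap (425,268).

```bash
python3 - <<'E'
from h import *
for n in ['scene','side']:
    d=dict(np.load(f'last_{n}.npz')); P=cloud(d); H=cv2.cvtColor(d['img'],cv2.COLOR_RGB2HSV)
    X,Y,Z=P[...,0],P[...,1],P[...,2]; ok=(d['range_z']>0)&(X>.2)&(X<1)&(abs(Y)<.6)
    def rect(m,name):
        q=P[m][:,:2].astype(np.float32)
        if len(q)>20: print(n,name,len(q),'z',np.median(P[m][:,2]).round(3),[np.round(a,3) for a in cv2.minAreaRect(q)])
    # connected comps at heights 0.095-.105 and .125-.135
    for lo,hi,nm in [(.096,.104,'block'),(.126,.134,'unit'),(.33,.38,'bar'),(.192,.27,'flaps')]:
        m=(ok&(Z>lo)&(Z<hi)).astype(np.uint8); k,l,s,c=cv2.connectedComponentsWithStats(m)
        for i in range(1,k):
            if s[i,4]>150: rect(l==i,nm+str(c[i].round()))
    m=ok&(H[...,0]>15)&(H[...,0]<28)&(H[...,1]>130)&(H[...,2]>90)&(Z>.14)&(Z<.2)
    k,l,s,c=cv2.connectedComponentsWithStats(m.astype(np.uint8))
    for i in range(1,k):
        if s[i,4]>15: rect(l==i,'brass'+str(c[i].round())); print(P[l==i].min(0).round(3),P[l==i].max(0).round(3))
d=dict(np.load('last_side.npz'))
for u,v in [(398,272),(398,283),(408,290),(380,233),(420,252),(364,270),(438,265)]: print(u,v,world(d,u,v).round(3))
cv2.imwrite('pics/c1.png',cv2.resize(d['img'][220:340,340:480,::-1],None,fx=5,fy=5,interpolation=2))
E
```

```text
scene block[396. 272.] 2543 z 0.099 [array([0.671, 0.132]), array([0.221, 0.185]), np.float64(1.784)]
scene block[348. 271.] 299 z 0.099 [array([0.606, 0.061]), array([0.085, 0.049]), np.float64(1.299)]
scene block[318. 370.] 328 z 0.1 [array([ 0.744, -0.232]), array([0.284, 0.123]), np.float64(38.633)]
scene unit[337. 349.] 3030 z 0.129 [array([ 0.704, -0.183]), array([0.249, 0.152]), np.float64(8.835)]
scene bar[356.  96.] 421 z 0.346 [array([0.273, 0.532]), array([0.14 , 0.055]), np.float64(63.573)]
scene bar[317. 254.] 2735 z 0.355 [array([ 0.729, -0.179]), array([0.165, 0.213]), np.float64(8.359)]
scene flaps[315. 279.] 579 z 0.223 [array([ 0.64 , -0.135]), array([0.111, 0.026]), np.float64(10.505)]
scene flaps[281. 308.] 1721 z 0.222 [array([ 0.652, -0.244]), array([0.121, 0.038]), np.float64(8.682)]
scene flaps[362. 319.] 330 z 0.233 [array([ 0.801, -0.172]), array([0.022, 0.015]), np.float64(36.937)]
scene brass[308. 314.] 40 z 0.161 [array([ 0.669, -0.177]), array([0.004, 0.026]), np.float64(16.453)]
[ 0.663 -0.19   0.15 ] [ 0.671 -0.165  0.18 ]
side block[313. 249.] 2518 z 
[... 387 characters left out ...]
 208.] 2122 z 0.355 [array([ 0.727, -0.178]), array([0.174, 0.215]), np.float64(8.947)]
side flaps[378. 254.] 371 z 0.23 [array([ 0.633, -0.137]), array([0.125, 0.028]), np.float64(6.446)]
side flaps[420. 271.] 980 z 0.224 [array([ 0.65 , -0.245]), array([0.127, 0.036]), np.float64(8.614)]
side brass[397. 274.] 97 z 0.182 [array([ 0.652, -0.183]), array([0.039, 0.034]), np.float64(12.61)]
[ 0.632 -0.202  0.176] [ 0.668 -0.162  0.192]
[ 0.638 -0.202  0.147] [ 0.662 -0.197  0.157]
398 272 [ 0.646 -0.185  0.189]
398 283 [ 0.638 -0.193  0.165]
408 290 [ 0.654 -0.212  0.145]
380 233 [ 1.674  0.72  -0.606]
420 252 [ 0.814 -0.125  0.131]
364 270 [ 0.576 -0.14   0.21 ]
438 265 [ 0.798 -0.195  0.133]
```

View pics/c1.png

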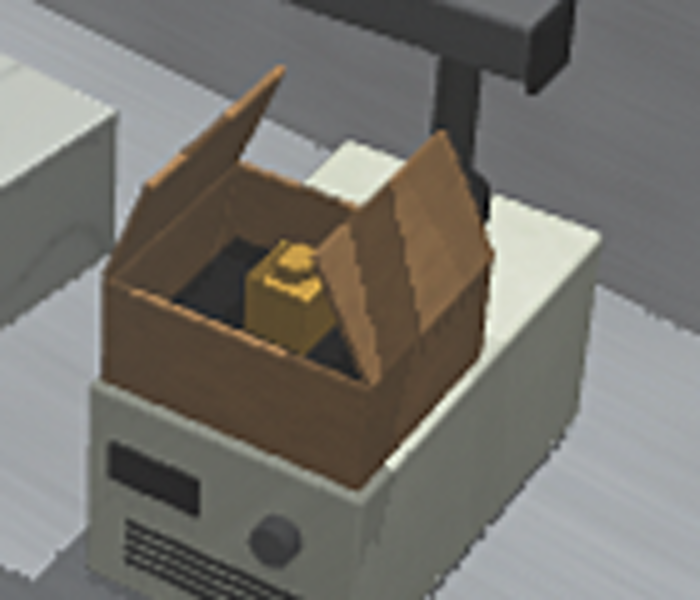

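```bash
python3 -m inch '[[1,0,0,-1,0],[1,0,0,-1,0],[1,0,0,-1,0],[1,-0.8,-0.3,-1,-0.2],[1,-1,-0.4,-1,0],[1,-1,-0.4,-0.5,0],[1,-1,-0.4,0,0],[1,-1,-0.4,0,0]]'; python3 -m inch '[[1,-1,-0.3,0,0],[1,-1,-0.3,0,0],[1,-1,-0.3,0,0],[1,-1,-0.3,0,0],[1,-1,-0.3,0,0],[1,-1,-0.3,0,0],[1,-1,-0.3,0,0],[1,-1,-0.3,0,0]]'; python3 -c "
from h import *
s=monitor.sense();print(s['joint_pos'].round(3),s['eef_pos'].round(3),s['ee_rot'].round(3))"
```

```text
t: 0.95
eef_pos: [0.3745, 0.4359, 0.3968]
ee_rot: [[-0.941, 0.34, 0.001], [0.34, 0.941, 0.001], [-0.0, 0.001, -1.0]]
contact_force: [0.8, 0.4, 0.3]
opening: 0.0856
grip_force: 0.0
t: 1.75
eef_pos: [0.5757, 0.2865, 0.396]
ee_rot: [[-0.94, 0.34, -0.0], [0.34, 0.94, -0.0], [0.0, -0.0, -1.0]]
contact_force: [0.5, 0.6, -0.3]
opening: 0.0856
grip_force: 0.0
[0.259 0.388 0.735 1.918 0.    0.606] [0.576 0.287 0.396] [[-0.94  0.34 -0.  ]
 [ 0.34  0.94 -0.  ]
 [ 0.   -0.   -1.  ]]
```

```bash
python3 -m inch '[[1,0,0,-1,-0.3],[1,0,0,-1,-0.2],[1,0,0,-1,0],[1,0,0,-1,0],[1,0,0,-1,0],[1,0,0,-1,0]]';  python3 -c "
from h import *
s=monitor.sense();print(s['joint_pos'].round(3),s['eef_pos'].round(3),s['ee_rot'].round(3))"
```

```text
t: 2.35
eef_pos: [0.569, 0.2854, 0.5188]
ee_rot: [[-0.99, 0.1, 0.102], [0.104, 0.994, 0.028], [-0.098, 0.038, -0.994]]
contact_force: [1.0, 0.5, -0.5]
opening: 0.0852
grip_force: 0.0
[2.600e-01 5.100e-01 1.156e+00 2.111e+00 1.000e-03 3.620e-01] [0.569 0.285 0.519] [[-0.99   0.1    0.102]
 [ 0.104  0.994  0.028]
 [-0.098  0.038 -0.994]]
```

```bash
python3 -m inch '[[1,0.5,0,-1,0],[1,0.5,0,-1,0],[1,0.5,0,-1,0],[1,0.5,0,-1,0]]';  python3 -c "
from h import *
s=monitor.sense();print(s['joint_pos'].round(3),s['eef_pos'].round(3),s['ee_rot'].round(3))"
```

```text
t: 2.75
eef_pos: [0.5271, 0.3065, 0.5828]
ee_rot: [[-0.975, 0.095, 0.203], [0.107, 0.993, 0.052], [-0.197, 0.073, -0.978]]
contact_force: [0.8, -0.2, 0.7]
opening: 0.0859
grip_force: 0.0
[ 0.32   0.405  1.155  2.111 -0.014  0.421] [0.527 0.307 0.583] [[-0.975  0.095  0.203]
 [ 0.107  0.993  0.052]
 [-0.197  0.073 -0.978]]
```

```bash
python3 -m inch '[[1,0.6,-0.6,-1,0],[1,0.6,-0.6,-1,0],[1,0.6,-0.6,-1,0],[1,0.6,-0.6,-1,0],[1,0.6,-0.6,-1,0],[1,0.6,-0.6,-1,0],[1,0.6,-0.6,-1,0],[1,0.6,-0.6,-1,0]]';  python3 -c "
from h import *
s=monitor.sense();print(s['joint_pos'].round(3),s['eef_pos'].round(3),s['ee_rot'].round(3))"
```

```text
t: 3.55
eef_pos: [0.4609, 0.2524, 0.7158]
ee_rot: [[-0.901, 0.078, 0.428], [0.124, 0.989, 0.082], [-0.416, 0.127, -0.9]]
contact_force: [0.2, 0.7, -0.3]
opening: 0.0853
grip_force: 0.0
[ 0.273  0.166  1.155  2.111 -0.036  0.371] [0.461 0.252 0.716] [[-0.901  0.078  0.428]
 [ 0.124  0.989  0.082]
 [-0.416  0.127 -0.9  ]]
```

```bash
cat >> h.py <<'E'
a=np.radians(8.7); C0=np.array([.644,-.192,0]); RC=np.array([[np.cos(a),-np.sin(a),0],[np.sin(a),np.cos(a),0],[0,0,1]])
def go(t,carton=True):
    "tool-axis shift in row units to the target (carton frame, z over table)"
    s=monitor.sense(); t=np.array(t,float); w=RC@t+C0 if carton else t
    print('q',s['joint_pos'].round(3),'tcp',s['eef_pos'].round(4),'carton',(RC.T@(s['eef_pos']-C0)).round(4))
    print('tilt',np.degrees(np.arccos(-s['ee_rot'][2,2])).round(1),'az',np.degrees(np.arctan2(s['ee_rot'][1,2],s['ee_rot'][0,2])).round(1),'y',s['ee_rot'][:,1].round(3))
    print('units',(s['ee_rot'].T@(w-s['eef_pos'])/.03).round(2))
E
python3 -m inch '[[-1,0.6,-0.6,-1,0],[-1,0,0,0,-0.3],[-1,0,0,0,-0.29]]' 20;  python3 -c "
from h import *
go([-.12,0,.42])"
```

```text
t: 3.85
eef_pos: [0.4496, 0.2461, 0.7312]
ee_rot: [[-0.87, -0.191, 0.455], [-0.172, 0.982, 0.085], [-0.463, -0.005, -0.887]]
contact_force: [0.5, 1.0, 0.6]
opening: 0.0439
grip_force: 0.0
q [ 0.269  0.135  1.155  2.111 -0.039  0.066] tcp [0.4496 0.2461 0.7312] carton [-0.1259  0.4624  0.7312]
tilt 27.6 az 10.5 y [-0.191  0.982 -0.005]
units [  5.21 -15.36   9.06]
```

```bash
python3 -m inch '[[-1,0.33,-0.96,0.57,0],[-1,0.33,-0.96,0.57,0],[-1,0.33,-0.96,0.57,0],[-1,0.33,-0.96,0.57,0],[-1,0.33,-0.96,0.57,0],[-1,0.33,-0.96,0.57,0],[-1,0.33,-0.96,0.57,0],[-1,0.33,-0.96,0.57,0]]';python3 -m inch '[[-1,0.33,-0.96,0.57,0],[-1,0.33,-0.96,0.57,0],[-1,0.33,-0.96,0.57,0],[-1,0.33,-0.96,0.57,0],[-1,0.33,-0.96,0.57,0],[-1,0.33,-0.96,0.57,0],[-1,0.33,-0.96,0.57,0],[-1,0.33,-0.96,0.57,0]]'; python3 -c "
from h import *
go([-.12,0,.42]); d=grab('wrist'); save(d,'w1.png')"
```

```text
t: 4.65
eef_pos: [0.4852, 0.0248, 0.5783]
ee_rot: [[-0.871, -0.186, 0.454], [-0.167, 0.982, 0.083], [-0.461, -0.003, -0.887]]
contact_force: [0.7, 1.2, 0.3]
opening: 0.0002
grip_force: 0.0
t: 5.45
eef_pos: [0.5212, -0.2033, 0.4208]
ee_rot: [[-0.872, -0.186, 0.453], [-0.167, 0.983, 0.083], [-0.46, -0.003, -0.888]]
contact_force: [0.4, -0.1, -0.0]
opening: -0.0004
grip_force: 0.0
q [-0.831 -0.362 -0.05   1.614  0.401 -0.964] tcp [ 0.5212 -0.2033  0.4208] carton [-0.1231  0.0074  0.4208]
tilt 27.4 az 10.4 y [-0.186  0.983 -0.003]
units [-0.07 -0.25  0.07]
```

View pics/w1.png

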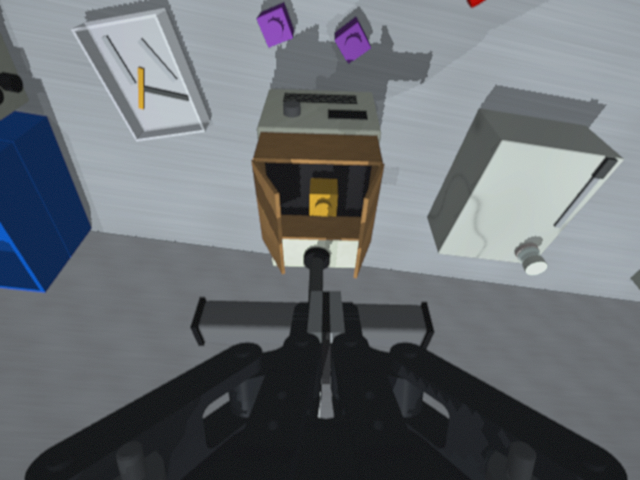

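The wrist picture shows the carton at (255–385, 160–240), the housing at (323,198) and the block on the right. It is seen from the far side, with +y to the right.

```bash
python3 - <<'E'
from h import *
d=dict(np.load('last_wrist.npz')); P=cloud(d); H=cv2.cvtColor(d['img'],cv2.COLOR_RGB2HSV)
reg=np.zeros((480,640),bool); reg[80:285,240:400]=1
Q=(P-C0)@RC; z=P[...,2]
br=reg&(H[...,0]>5)&(H[...,0]<16)&(H[...,1]>80)
m=br&(z>.186)&(z<.193); print('rim',m.sum(),[np.round(x,3) for x in cv2.minAreaRect(P[m][:,:2].astype(np.float32))])
q=Q[m]; print('rim carton frame',q.min(0).round(3),q.max(0).round(3))
for sgn in (1,-1):
    m=br&(z>.195)&(z<.27)&(Q[...,1]*sgn>.02); q=Q[m]
    f=np.polyfit(q[:,2],q[:,1],1); print('flap',sgn,m.sum(),'slope deg',np.degrees(np.arctan2(1,-f[0]*sgn)),'hinge y',np.polyval(f,.19), q.min(0).round(3),q.max(0).round(3))
m=reg&(H[...,0]>17)&(H[...,0]<30)&(H[...,1]>150)&(z>.14)&(z<.2)
q=Q[m]; print('brass',m.sum(),q.min(0).round(3),q.max(0).round(3),np.median(H[m],0))
t=m&(z>.175)&(z<.184); print('top',t.sum(),[np.round(x,4) for x in cv2.minAreaRect(Q[t][:,:2].astype(np.float32))])
t=m&(z>.184); print('boss',t.sum(),[np.round(x,4) for x in cv2.minAreaRect(Q[t][:,:2].astype(np.float32))])
m=np.zeros((480,640),bool);m[90:270,430:620]=1; m&=(z>.095)&(z<.104)
print('block',[np.round(x,3) for x in cv2.minAreaRect(P[m][:,:2].astype(np.float32))])
m=np.zeros((480,640),bool);m[290:350,190:440]=1; m&=(z>.3)&(z<.37)
print('bar',Q[m].min(0).round(3),Q[m].max(0).round(3))
go([-.02,.005,.30])
E
```

```text
rim 16 [array([ 0.641, -0.198]), array([0.118, 0.126]), np.float64(9.101)]
rim carton frame [-0.064 -0.069  0.186] [0.055 0.057 0.191]
flap 1 50 slope deg 68.99902410221092 hinge y 0.07193421083670333 [-0.062  0.045  0.198] [0.055 0.069 0.253]
flap -1 94 slope deg 60.658716862077 hinge y -0.07290601498594221 [-0.061 -0.07   0.195] [ 0.055 -0.037  0.251]
brass 1041 [-0.011 -0.013  0.144] [0.055 0.027 0.19 ] [ 22. 177. 121.]
top 460 [array([0.007 , 0.0069]), array([0.034 , 0.0348]), np.float64(89.7524)]
boss 195 [array([0.0075, 0.0068]), array([0.0204, 0.0184]), np.float64(1.2593)]
block [array([0.668, 0.13 ]), array([0.221, 0.182]), np.float64(1.976)]
bar [-0.    -0.106  0.324] [0.035 0.105 0.358]
q [-0.835 -0.356 -0.054  1.611  0.4   -0.967] tcp [ 0.5211 -0.2066  0.4157] carton [-0.1237  0.0042  0.4157]
tilt 27.2 az 10.6 y [-0.184  0.983  0.   ]
units [-1.31 -0.09  5.01]
```

```bash
python3 -m inch '[[-1,0,-0.05,0.9,0],[-1,0,-0.05,0.9,0],[-1,0,-0.05,0.9,0],[-1,0,-0.05,0.9,0],[-1,0,-0.05,0.9,0],[-1,0,-0.05,0.9,0],[-1,0,0,0.9,0],[-1,0,0,0,0]]'; python3 -c "
from h import *
go([-.03,.11,.222])"
```

```text
t: 6.3
eef_pos: [0.6077, -0.1935, 0.2494]
ee_rot: [[-0.874, -0.187, 0.448], [-0.166, 0.982, 0.087], [-0.457, 0.002, -0.89]]
contact_force: [0.2, -0.4, -0.5]
opening: 0.0003
grip_force: 0.0
q [-0.688 -0.272 -0.3    1.227  0.36  -0.818] tcp [ 0.6077 -0.1935  0.2494] carton [-0.0361  0.004   0.2494]
tilt 27.2 az 11.0 y [-0.187  0.982  0.002]
units [0.12 3.52 0.97]
```

```bash
python3 -m inch '[[-1,0,0,0.9,0],[-1,0,0.5,0,0],[-1,0,0.5,0,0],[-1,0,0.5,0,0],[-1,0,0.5,0,0],[-1,0,0.5,0,0],[-1,0,0.5,0,0],[-1,0,0,0,0]]'; python3 -c "
from h import *
go([-.03,.11,.222]); d=grab('side');cv2.imwrite('pics/s2.png',cv2.resize(d['img'][180:360,320:520,::-1],None,fx=3,fy=3))"
```

```text
t: 7.1
eef_pos: [0.6038, -0.102, 0.2295]
ee_rot: [[-0.872, -0.189, 0.452], [-0.168, 0.982, 0.085], [-0.46, -0.002, -0.888]]
contact_force: [-0.1, -0.7, -0.3]
opening: -0.0002
grip_force: 0.0
q [-0.539 -0.415 -0.455  1.16   0.31  -0.67 ] tcp [ 0.6038 -0.102   0.2295] carton [-0.0261  0.0951  0.2295]
tilt 27.4 az 10.7 y [-0.189  0.982 -0.002]
units [0.21 0.5  0.17]
```

View pics/s2.png

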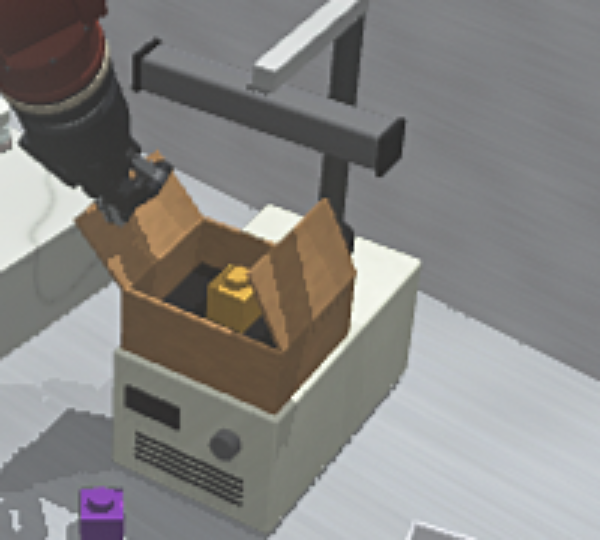

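The left flap, at (140,230) in the crop, is folded past upright, so I'll push on to its stop.

```bash
python3 -m inch '[[-1,0,0.4,0.2,0],[-1,0,0.4,0.2,0],[-1,0,0.2,0.1,0],[-1,0,0,0,0]]'; python3 -m inch '[[-1,0,0.15,0.15,0],[-1,0,0,0,0]]'; python3 -m inch '[[-1,0,0.15,0.15,0],[-1,0,0,0,0]]'; python3 -c "
from h import *
go([-.03,.11,.222])"
```

```text
t: 7.55
eef_pos: [0.6072, -0.0756, 0.2188]
ee_rot: [[-0.87, -0.184, 0.457], [-0.168, 0.983, 0.077], [-0.464, -0.01, -0.886]]
contact_force: [-1.4, -12.8, 10.5]
opening: -0.0002
grip_force: 7.4
t: 7.75
eef_pos: [0.6103, -0.073, 0.2189]
ee_rot: [[-0.867, -0.182, 0.463], [-0.168, 0.983, 0.073], [-0.468, -0.015, -0.883]]
contact_force: [-5.1, -17.9, 20.7]
opening: 0.0001
grip_force: 12.7
t: 7.95
eef_pos: [0.6131, -0.0699, 0.2189]
ee_rot: [[-0.865, -0.181, 0.468], [-0.168, 0.983, 0.069], [-0.473, -0.019, -0.881]]
contact_force: [-13.2, 11.3, 39.6]
opening: 0.0
grip_force: 18.4
q [-0.464 -0.448 -0.507  1.097  0.275 -0.593] tcp [ 0.6131 -0.0699  0.2189] carton [-0.012   0.1254  0.2189]
tilt 28.2 az 8.4 y [-0.181  0.983 -0.019]
units [ 0.5  -0.5  -0.37]
```

```bash
python3 -m inch '[[-1,0,-0.3,-0.9,0],[-1,0,-0.8,-0.6,0],[-1,0,-0.9,0,0],[-1,0,-0.9,0,0],[-1,0,-0.9,0,0],[-1,0,-0.3,0,0],[-1,0,0,0,0]]';  python3 -c "
from h import *
go([-.03,0.005,.225])"
```

```text
t: 8.65
eef_pos: [0.6101, -0.1886, 0.2467]
ee_rot: [[-0.873, -0.186, 0.451], [-0.165, 0.983, 0.085], [-0.459, -0.0, -0.889]]
contact_force: [-0.2, 0.4, -0.2]
opening: 0.0001
grip_force: 0.0
q [-0.677 -0.278 -0.311  1.214  0.356 -0.805] tcp [ 0.6101 -0.1886  0.2467] carton [-0.033   0.0085  0.2467]
tilt 27.3 az 10.7 y [-0.186  0.983 -0.   ]
units [ 0.25 -0.12  0.69]
```

```bash
python3 -m inch '[[-1,0.2,0,0.7,0],[-1,0,-0.6,0,0],[-1,0,-0.6,0,0],[-1,0,-0.6,0,0],[-1,0,-0.6,0,0],[-1,0,-0.6,0,0],[-1,0,-0.4,0,0],[-1,0,-0.2,0.1,0]]'; python3 -m inch '[[-1,0,-0.3,0.2,0],[-1,0,-0.2,0.2,0],[-1,0,0,0,0]]';  python3 -c "
from h import *
go([-.03,-0.115,.222])"
```

```text
t: 9.45
eef_pos: [0.6363, -0.2932, 0.2241]
ee_rot: [[-0.872, -0.187, 0.452], [-0.167, 0.982, 0.084], [-0.46, -0.002, -0.888]]
contact_force: [0.0, -0.3, 0.0]
opening: 0.0002
grip_force: 0.3
t: 9.75
eef_pos: [0.6454, -0.3055, 0.2158]
ee_rot: [[-0.87, -0.189, 0.455], [-0.167, 0.982, 0.087], [-0.463, -0.0, -0.886]]
contact_force: [-3.7, 9.3, 10.8]
opening: 0.0
grip_force: 6.5
q [-0.795  0.005 -0.105  1.179  0.396 -0.928] tcp [ 0.6454 -0.3055  0.2158] carton [-0.0157 -0.1125  0.2158]
tilt 27.6 az 10.9 y [-0.189  0.982 -0.   ]
units [ 0.33 -0.07 -0.4 ]
```

```bash
python3 -m inch '[[-1,0,-0.2,0.2,0],[-1,0,0,0,0]]'; python3 -m inch '[[-1,0,-0.1,0.1,0],[-1,0,0,0,0]]'; python3 -m inch '[[-1,0,0.3,-0.9,0],[-1,0,0.5,-0.9,0],[-1,0,0.8,-0.9,0],[-1,0,0.9,-0.9,0],[-1,0,0.9,-0.5,0],[-1,0,0.4,0,0],[1,0,0,0,0]]'; python3 -c "
from h import *
go([-.03,0.007,.32]); d=grab('wrist');save(d,'w3.png')
P=cloud(d); H=cv2.cvtColor(d['img'],cv2.COLOR_RGB2HSV);Q=(P-C0)@RC; z=P[...,2]
m=(H[...,0]>17)&(H[...,0]<30)&(H[...,1]>150)&(abs(Q[...,0])<.05)&(abs(Q[...,1])<.05)
for lo,hi in((.175,.184),(.185,.193)):
    t=m&(z>lo)&(z<hi); print(t.sum(),[np.round(x,4) for x in cv2.minAreaRect(Q[t][:,:2].astype(np.float32))])
br=(H[...,0]>5)&(H[...,0]<16)&(H[...,1]>80)&(abs(Q[...,0])<.07)
for s in(1,-1):
    q=Q[br&(s*Q[...,1]>.075)&(s*Q[...,1]<.14)]; f=np.polyfit(s*q[:,1],q[:,2],1); print(len(q),'above level deg',np.degrees(np.arctan(f[0])))
"
```

```text
t: 9.95
eef_pos: [0.6481, -0.3076, 0.2138]
ee_rot: [[-0.87, -0.19, 0.454], [-0.167, 0.982, 0.092], [-0.463, 0.004, -0.886]]
contact_force: [-40.2, 31.4, 45.9]
opening: -0.0001
grip_force: 28.9
t: 10.15
eef_pos: [0.6491, -0.3084, 0.213]
ee_rot: [[-0.871, -0.191, 0.453], [-0.166, 0.982, 0.094], [-0.463, 0.007, -0.886]]
contact_force: [-60.1, 44.0, 64.7]
opening: 0.0001
grip_force: 40.0
t: 10.85
eef_pos: [0.5734, -0.2126, 0.3143]
ee_rot: [[-0.872, -0.188, 0.452], [-0.168, 0.982, 0.084], [-0.46, -0.003, -0.888]]
contact_force: [-0.1, 0.0, -0.2]
opening: 0.0132
grip_force: 0.0
q [-0.764 -0.313 -0.215  1.375  0.383 -0.896] tcp [ 0.5734 -0.2126  0.3143] carton [-0.0729 -0.0096  0.3143]
tilt 27.4 az 10.6 y [-0.188  0.982 -0.003]
units [-1.38  0.5   0.5 ]Traceback (most recent call last):
  File "<string>", line 4, in <module>
    P=cloud(d); H=cv2.cvtColor(d['img'],cv2.COLOR_RGB2HSV);Q=(P-C0)@RC; z=P[...,2]
  File "h.py", line 17, in cloud
    p=pc@d['hand_eye'][:3,:3].T+d['hand_eye'][:3,3]; return p@d['R'].T+d['p']
                                                              ~^^^^^
KeyError: 'R'
```

View pics/w3.png

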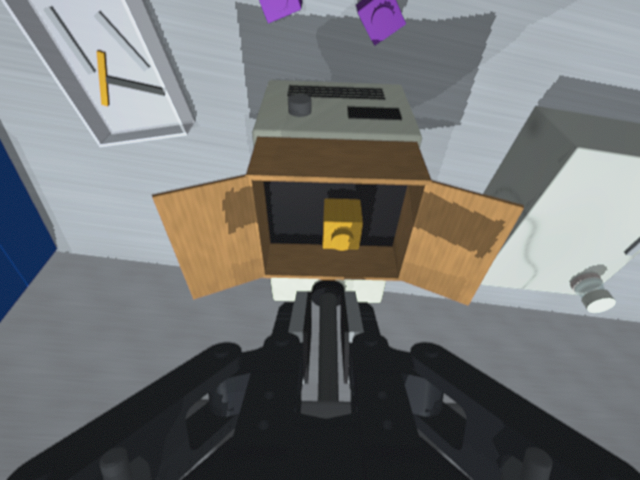

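Both flaps are folded out, at (205,235) and (465,240), and the housing is undisturbed at (342,223). Next I'll measure it from the saved frame.

```bash
python3 -c "
from h import *
d=dict(np.load('last_wrist.npz'))
P=cloud(d); H=cv2.cvtColor(d['img'],cv2.COLOR_RGB2HSV);Q=(P-C0)@RC; z=P[...,2]
m=(H[...,0]>17)&(H[...,0]<30)&(H[...,1]>150)&(abs(Q[...,0])<.05)&(abs(Q[...,1])<.05)
for lo,hi in((.175,.184),(.185,.193)):
    t=m&(z>lo)&(z<hi); print(t.sum(),[np.round(x,4) for x in cv2.minAreaRect(Q[t][:,:2].astype(np.float32))])
br=(H[...,0]>5)&(H[...,0]<16)&(H[...,1]>80)&(abs(Q[...,0])<.07)
for s in(1,-1):
    q=Q[br&(s*Q[...,1]>.075)&(s*Q[...,1]<.14)]; f=np.polyfit(s*q[:,1],q[:,2],1); print(len(q),'above level deg',np.degrees(np.arctan(f[0])))
go([.007-.06,.007,.28]);go([.012,.007,.154])
"
```

```text
780 [array([0.0069, 0.0069]), array([0.034 , 0.0345]), np.float64(89.9944)]
313 [array([0.0072, 0.0068]), array([0.0205, 0.0191]), np.float64(30.6145)]
37 above level deg 25.641064242333186
64 above level deg 25.681766514199047
q [-0.765 -0.311 -0.214  1.375  0.383 -0.897] tcp [ 0.5734 -0.2133  0.3133] carton [-0.073  -0.0104  0.3133]
tilt 27.4 az 10.6 y [-0.188  0.982 -0.002]
units [-0.1   0.56  1.3 ]
q [-0.765 -0.311 -0.214  1.375  0.383 -0.897] tcp [ 0.5734 -0.2133  0.3133] carton [-0.073  -0.0104  0.3133]
tilt 27.4 az 10.6 y [-0.188  0.982 -0.002]
units [-0.09  0.48  6.03]
```

```bash
python3 -m inch '[[0.3,-0.1,0.5,0.8,0.07],[0.3,0,0,0.8,0],[0.3,0,0,0.8,0],[0.3,0,0,0.8,0],[0.3,0,0,0.8,0],[0.3,0,0,0,0]]'; python3 -c "
from h import *
go([.015,.007,.152])"
```

```text
t: 11.5
eef_pos: [0.6261, -0.1874, 0.203]
ee_rot: [[-0.881, -0.156, 0.446], [-0.13, 0.988, 0.088], [-0.454, 0.02, -0.891]]
contact_force: [-0.8, -0.1, -0.6]
opening: 0.0558
grip_force: 0.0
q [-0.656 -0.229 -0.348  1.128  0.349 -0.75 ] tcp [ 0.6261 -0.1874  0.203 ] carton [-0.017   0.0072  0.203 ]
tilt 27.1 az 11.2 y [-0.156  0.988  0.02 ]
units [-0.18 -0.05  2.  ]
```

```bash
python3 -m inch '[[0.3,-0.1,0,0.6,0],[0.3,-0.1,0,0.6,0],[0.3,0,0,0.6,0],[0.3,0,0,0.15,0],[0.3,0,0,0,0]]'; python3 -m inch '[[-1,0,0,0,0],[-1,0,0,0,0],[-1,0,0,0,0],[-1,0,0,0,0],[-1,0,0,0,0]]' 50; python3 -c "
from h import *
go([.015,.007,.152])"
```

```text
t: 12.0
eef_pos: [0.6584, -0.1827, 0.1592]
ee_rot: [[-0.879, -0.156, 0.451], [-0.132, 0.988, 0.085], [-0.458, 0.015, -0.889]]
contact_force: [-0.4, -0.7, 0.4]
opening: 0.0557
grip_force: 0.0
t: 12.5
eef_pos: [0.6592, -0.1832, 0.1615]
ee_rot: [[-0.878, -0.156, 0.453], [-0.133, 0.988, 0.083], [-0.461, 0.013, -0.887]]
contact_force: [-3.7, -0.2, 6.3]
opening: 0.0327
grip_force: 52.2
q [-0.613 -0.146 -0.353  1.014  0.335 -0.706] tcp [ 0.6592 -0.1832  0.1615] carton [0.0164 0.0064 0.1615]
tilt 27.4 az 10.4 y [-0.156  0.988  0.013]
units [0.19 0.02 0.26]
```

```bash
python3 -m inch '[[-1,0,0,-0.4,0],[-1,0,0,-0.6,0],[-1,0,0,-0.6,0],[-1,0,0,-0.6,0],[-1,0,0,-0.6,0],[-1,0,0,-0.6,0],[-1,0,0,-0.6,0],[-1,0,0,-0.6,0]]'; python3 -m inch '[[-1,0,0,-0.6,0],[-1,0,0,-0.6,0],[-1,0,0,-0.6,0],[-1,0,0,0,0]]';python3 -c "
from h import *
go([-.12,.007,.35]); d=grab('wrist'); cv2.imwrite('pics/w4.png',d['img'][100:420,150:500,::-1])"
```

```text
t: 13.3
eef_pos: [0.5955, -0.194, 0.2832]
ee_rot: [[-0.879, -0.156, 0.451], [-0.132, 0.988, 0.084], [-0.459, 0.015, -0.888]]
contact_force: [1.2, 1.1, -1.9]
opening: 0.0331
grip_force: 51.0
t: 13.7
eef_pos: [0.5718, -0.1993, 0.3333]
ee_rot: [[-0.877, -0.156, 0.454], [-0.133, 0.988, 0.082], [-0.461, 0.012, -0.887]]
contact_force: [0.3, 0.5, -1.9]
opening: 0.0331
grip_force: 51.2
q [-0.745 -0.332 -0.196  1.403  0.377 -0.84 ] tcp [ 0.5718 -0.1993  0.3333] carton [-0.0725  0.0037  0.3333]
tilt 27.5 az 10.2 y [-0.156  0.988  0.012]
units [ 1.15  0.12 -1.22]
```

View pics/w4.png

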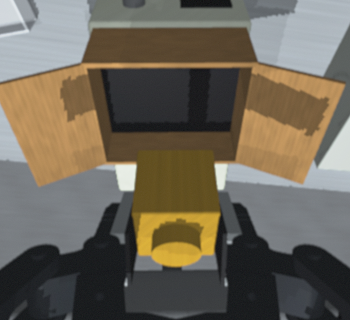

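```bash
python3 -c "
from h import *
d=dict(np.load('last_wrist.npz')); P=cloud(d); H=cv2.cvtColor(d['img'],cv2.COLOR_RGB2HSV)
m=(H[...,0]>17)&(H[...,0]<30)&(H[...,1]>150)&(np.linalg.norm(P-d['p'],axis=-1)<.06)
q=P[m]; print(len(q),(q.min(0)-d['p']).round(4),(q.max(0)-d['p']).round(4))
# front face : fit planes on rows regions of the face
ys,xs=np.where(m); print(xs.min(),xs.max(),ys.min(),ys.max())
for nm,(u0,u1,v0,v1) in {'front':(295,358,260,300),'top':(295,358,318,326)}.items():
    r=np.zeros_like(m); r[v0:v1,u0:u1]=1; p=P[r&m]; c=p.mean(0); n=np.linalg.svd(p-c)[2]
    print(nm,len(p),'normal',n[2].round(3),'resid',np.std((p-c)@n[2]).round(4),'c-tcp',(c-d['p']).round(4))
go([.56,.10,.30],False)"
```

```text
8819 [-0.028  -0.0216 -0.0157] [0.0106 0.0163 0.0274]
281 370 250 365
front 2508 normal [-0.988 -0.157 -0.006] resid 0.0005 c-tcp [-0.0244 -0.0047  0.0021]
top 503 normal [0.05  0.002 0.999] resid 0.0004 c-tcp [-0.0185 -0.004   0.0185]
q [-0.745 -0.331 -0.198  1.401  0.377 -0.84 ] tcp [ 0.572  -0.1992  0.3316] carton [-0.0723  0.0038  0.3316]
tilt 27.4 az 10.4 y [-0.155  0.988  0.013]
units [-0.48  9.9   1.58]
```

```bash
python3 -m inch '[[-1,0,0.5,0,0],[-1,-0.06,0.9,0.1,0],[-1,-0.06,1,0.2,0],[-1,-0.06,1,0.2,0],[-1,-0.06,1,0.2,0],[-1,-0.06,1,0.2,0],[-1,-0.06,1,0.2,0],[-1,-0.06,1,0.2,0]]'; python3 -m inch '[[-1,-0.06,1,0.2,0],[-1,0,0.8,0.1,0],[-1,0,0.5,0,0],[-1,0,0,0,0]]'; python3 -c "
from h import *
go([.64,.10,.15],False)"
```

```text
t: 14.55
eef_pos: [0.5653, 0.0278, 0.3031]
ee_rot: [[-0.879, -0.157, 0.451], [-0.132, 0.988, 0.085], [-0.458, 0.015, -0.889]]
contact_force: [0.1, 0.8, -2.7]
opening: 0.0332
grip_force: 51.0
t: 14.95
eef_pos: [0.5598, 0.0974, 0.2971]
ee_rot: [[-0.879, -0.16, 0.45], [-0.135, 0.987, 0.087], [-0.458, 0.015, -0.889]]
contact_force: [-0.0, -0.6, -2.0]
opening: 0.0332
grip_force: 51.1
q [-0.14  -0.604 -0.472  1.249  0.149 -0.262] tcp [0.5598 0.0974 0.2971] carton [-0.0395  0.2988  0.2971]
tilt 27.3 az 10.9 y [-0.16   0.987  0.015]
units [-0.11 -0.42  5.57]
```

```bash
python3 -m inch '[[-1,0,-0.2,0.7,0],[-1,0,-0.2,0.8,0],[-1,0,0,0.8,0],[-1,0,0,0.8,0],[-1,0,0,0.8,0],[-1,0,0,0.8,0],[-1,0,0,0.6,0],[-1,0,0,0,0]]'; python3 -c "
from h import *
s=monitor.sense();p=s['eef_pos'];go([p[0],p[1],.121],False)"
```

```text
t: 15.75
eef_pos: [0.6329, 0.0962, 0.1526]
ee_rot: [[-0.881, -0.156, 0.447], [-0.132, 0.988, 0.085], [-0.454, 0.016, -0.891]]
contact_force: [-0.0, -0.7, -2.9]
opening: 0.0329
grip_force: 50.9
q [-0.12  -0.377 -0.572  0.923  0.138 -0.241] tcp [0.6329 0.0962 0.1526] carton [0.0326 0.2866 0.1526]
tilt 27.0 az 10.8 y [-0.156  0.988  0.016]
units [ 0.48 -0.02  0.94]
```

```bash
python3 -m inch '[[-1,0.16,0,0.31,0],[-1,0.16,0,0.31,0],[-1,0.16,0,0.31,0],[-1,0,0,0,0]]'; python3 -m inch '[[-1,0.03,0,0.05,0],[-1,0.03,0,0.05,0],[-1,0,0,0,0]]'; python3 -m inch '[[-1,0.02,0,0.03,0],[-1,0,0,0,0]]'
```

```text
t: 16.15
eef_pos: [0.6334, 0.0967, 0.1236]
ee_rot: [[-0.88, -0.156, 0.45], [-0.132, 0.988, 0.084], [-0.457, 0.015, -0.889]]
contact_force: [-0.3, -0.4, -2.4]
opening: 0.0331
grip_force: 51.1
t: 16.45
eef_pos: [0.6346, 0.0966, 0.1226]
ee_rot: [[-0.878, -0.156, 0.452], [-0.132, 0.988, 0.084], [-0.46, 0.014, -0.888]]
contact_force: [-0.6, 0.2, -2.5]
opening: 0.033
grip_force: 51.1
t: 16.65
eef_pos: [0.6344, 0.0966, 0.1213]
ee_rot: [[-0.878, -0.156, 0.452], [-0.132, 0.988, 0.084], [-0.46, 0.014, -0.888]]
contact_force: [0.3, 0.2, -2.6]
opening: 0.0331
grip_force: 51.1
```

```bash
for k in 1; do python3 -m inch '[[-1,0.03,0,0.05,0],[-1,0.03,0,0.05,0],[-1,0,0,0,0]]'; done; python3 -m inch '[[-1,0.02,0,0.04,0],[-1,0,0,0,0]]'; python3 -m inch '[[-1,0.02,0,0.04,0],[-1,0,0,0,0]]'
```

```text
t: 16.95
eef_pos: [0.6339, 0.0967, 0.1172]
ee_rot: [[-0.879, -0.156, 0.451], [-0.132, 0.988, 0.084], [-0.459, 0.014, -0.888]]
contact_force: [-0.1, -0.3, -2.6]
opening: 0.0331
grip_force: 51.1
t: 17.15
eef_pos: [0.6341, 0.0967, 0.1162]
ee_rot: [[-0.878, -0.156, 0.452], [-0.132, 0.988, 0.084], [-0.459, 0.014, -0.888]]
contact_force: [0.3, -0.1, -1.3]
opening: 0.0331
grip_force: 51.1
t: 17.35
eef_pos: [0.6345, 0.0967, 0.1155]
ee_rot: [[-0.878, -0.156, 0.453], [-0.132, 0.988, 0.084], [-0.46, 0.014, -0.888]]
contact_force: [0.3, -0.3, -1.0]
opening: 0.0331
grip_force: 51.1
```

```bash
python3 -m inch '[[-1,0.02,0,0.03,0],[-1,0,0,0,0]]'; python3 -m inch '[[0.3,0,0,0,0],[0.3,0,0,0,0],[0.3,0,0,0,0],[0.3,0,0,0,0]]'; python3 -m inch '[[0.3,0,0,-0.3,0],[0.3,0,0,-0.7,0],[0.3,0,0,-0.9,0],[0.3,0,0,-0.9,0],[0.3,0,0,-0.9,0],[0.3,0,0,-0.9,0],[0.3,0,0,0,0]]'; python3 -c "
from h import *
d=grab('side'); P=cloud(d); H=cv2.cvtColor(d['img'],cv2.COLOR_RGB2HSV); cv2.imwrite('pics/s5.png',d['img'][:,:,::-1])
m=(H[...,0]>17)&(H[...,0]<30)&(H[...,1]>130)&(np.linalg.norm(P[...,:2]-[.62,.1],axis=-1)<.08)
q=P[m];print(len(q),q.min(0).round(3),q.max(0).round(3)); t=q[(q[:,2]>.129)&(q[:,2]<.1365)];print(len(t),cv2.minAreaRect(t[:,:2].astype(np.float32)))"
```

```text
t: 17.55
eef_pos: [0.6347, 0.0967, 0.1155]
ee_rot: [[-0.877, -0.156, 0.454], [-0.132, 0.988, 0.084], [-0.461, 0.014, -0.887]]
contact_force: [-4.9, 0.3, 6.2]
opening: 0.0332
grip_force: 52.2
t: 17.95
eef_pos: [0.634, 0.0967, 0.1139]
ee_rot: [[-0.878, -0.156, 0.452], [-0.132, 0.988, 0.084], [-0.459, 0.014, -0.888]]
contact_force: [-0.3, 0.9, -0.4]
opening: 0.0555
grip_force: 0.0
t: 18.65
eef_pos: [0.5723, 0.0847, 0.242]
ee_rot: [[-0.875, -0.156, 0.458], [-0.133, 0.988, 0.083], [-0.465, 0.012, -0.885]]
contact_force: [1.5, 0.1, 0.4]
opening: 0.0558
grip_force: 0.0
70 [0.607 0.076 0.1  ] [0.644 0.11  0.147]
36 ((0.6277701258659363, 0.09515024721622467), (0.03337910771369934, 0.03349066898226738), 10.018842697143555)
```

View pics/s5.png

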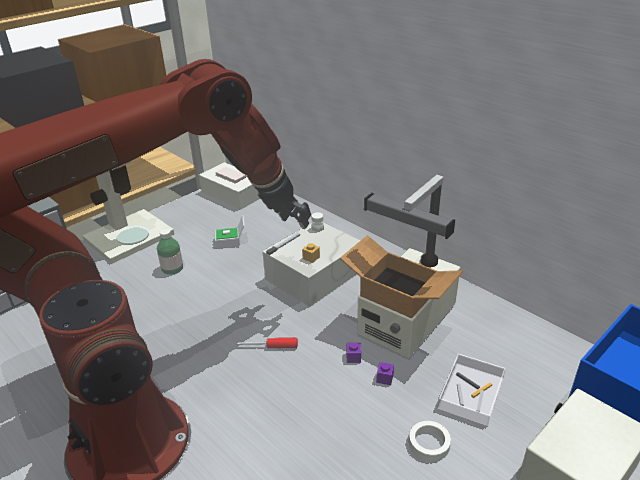

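The housing stands upright on the block at (311,252), both flaps are folded back at (368,252) and (435,282), and the gripper is clear.

```bash
python3 -c "
from bench import ticket; print(ticket.job_done())"
```

```text
the job is handed in; nothing more can be done
None
```

Job handed in at about 19 s, with no verdict returned: both flaps are folded back to their stops, the brass housing stands upright on the marble block, and none of the other things on the bench look disturbed.

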